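# Load the pivoting plating bar left and right and trim it level

### The arm

A 6-joint arm with a two-finger parallel gripper is mounted at the origin on the work surface. World frame = base frame: x ahead of the robot, y to its left, z up, the work surface at z = 0. Lengths are in m, angles in rad, forces in N, time in s.
With the tool pointing down it reaches from about 0.375 to 0.9 m from the base axis. Payload 3.1 kg.
Tool frame: the origin (TCP) lies at the very end of the fingers, on their centre line; the grasp point (between the pads) lies 19 mm behind it; z points along the fingers, y is the direction in which the jaws open and shut (so a half turn about z gives the same grasp; the last joint's range is limited). The gripper opens to 87 mm and grips with 3 to 60 N. Pads are 19 mm wide; open, the fingers measure 117 mm over their backs; the gripper's body (75 mm by 190 mm) begins 51 mm behind the grasp point.
Start: joints at [-1.343, 0.527, 1.433, -0, 1.181, -0.178], TCP at [0.247, -0.574, 0.223] pointing down, gripper open.
Joint ranges: [-3.08, 3.08], [-0.75, 2.2], [0.22, 2.44], [-1.43, 4.57], [0, 2.65], [-2.85, 2.85]. Speed limits (rad/s): [2.79, 2.79, 3.14, 3.14, 3.14, 3.14].

### API

Orientations are given as a unit quaternion [w, x, y, z].
In Python, from cell import telemetry, get_image, camera_info, order gives the robot as it stands. The module is installed in compiled form; this text tells all that it offers.
- The arm moves only by the tool drive_tool, never from a script. Its arguments are lists of equal length, an entry for each row: "dp": the shift along the tool's x, y, z in mm, a list of three; "roll": the turn about the tool's z in degrees; "fingers": the closure, from 0 (fully open) to 1 (shut). In form: {"dp": [[tx, ty, tz], ...], "roll": [roll, ...], "fingers": [fingers, ...]}. A call has 1 to 12 rows; each row is the pose to reach, as a shift and turn from the pose measured when the call began, along the tool's axes at that moment; what a row does not reach only later rows make up. A row lasts 1/8 s, in which the tool goes at most 62.5 mm and 10.7 degrees, less where a joint would pass 70% of its speed; a pose out of reach is approached as far as the arm can. A call with a gripper value outside its range is refused whole. The fingers move at their own pace and stop on an object; "grip_force" is the grip in N (left out, the last holds). Time passes only in rows, so rows that repeat a pose let the fingers close. It gives the time, the measured TCP pose, the force and the opening at its end, in the units of the state.
- telemetry.get_obs(): the state, without advancing time (a new reading comes with each control period).
- get_image(name): name is "scene" or "top" or "wrist"; returns (picture, depth): 400x640x3 uint8, blue, green, red; 400x640 float32, m along the optical axis (not along the pixel's ray), 0 where there is no reading.
- camera_info(name): a dict with "mtx" (3x3 intrinsics, pixels), "rvec" (rotation vector, rad) and "tvec" (3), from world to camera coordinates, as OpenCV has them; the wrist camera has in their place "mount" (4x4, takes a point from camera to tool coordinates, whose origin is the TCP and whose axes are the flange's). Camera axes: x right, y down, z forward; pixel columns grow to the right and rows downward; lengths in m; the calibration is good to about 2 mm. A picture is of the moment at which its call begins: read the wrist's pose just before it. camera_info takes no time and is no camera call.
- order.sign_off(): hands the job in, once; it reports no verdict.
The state is a dict: "time": time; "q": joint angles; "dq": joint speeds; "effort": joint torques, N m; "tcp_pos": TCP position; "orientation": TCP orientation; "force": force on the tool from outside, world axes, zero at the start; "moment": the same for the moment, N m; "grip_width": finger opening in m.
Only numpy, scipy, OpenCV 4.12 (cv2) and the standard library are available. Lean on these libraries where they do the work, as an engineer would, in place of code of your own. Each camera call takes 0.05 s, during which the arm holds its last target. There are 200 camera calls.

### The job

Hang the green and the orange plating jig from the draining rail on the pivoting copper work bar, one in the empty brass saddle of each arm, fully home between its pins. Work left and right so that the bar never dips more than 19 degrees: let each jig's weight down onto it gently, without banging or pressing, and leave the other bench things alone. Then shift the load along on its sliding saddle until, with everything let go, the bar floats level to within one degree.

Things in the scene. Friction and masses are not known exactly. Their poses are not given: they have to be found in the camera images.
- stand: Grey round foot (170 mm dia) with a post and a fork that carries the copper work bar; bolted down. Origin: under the foot's centre, on the bench. y runs along the level bar to its left arm, x along the pivot, which lies 150 mm above the origin. A rubber bush in the pivot springs the bar back to level: about 1.4 N m per rad in all, lightly damped, about 1.5 Hz; a load dropped on it overshoots.
- work_bar (a joint): Tilt of the work bar, rad: 0 level, positive with the left arm up and the right arm down; stops at +-0.45. Flat copper bar 470 mm long, 8 mm thick, 20 mm high, its top edge 3 mm below the pivot. On each arm, 45 mm from the pivot, a blue jig of the same pattern as the others is clamped fast; the two differ in weight by an unknown amount, so the empty bar starts a little tilted.
- seat_left (a point): Brass saddle sliding on the left arm: middle of its flat floor, where the underside of a jig's crown rests; 150 mm up when the bar is level. 10 mm wide across the bar; two round pins across the bar, tops 12 mm above the floor, leave 20 mm between them along the bar. Weighs 30 g, slides with about 2 N, 75 to 205 mm from the pivot, and stays put. y along the bar to the left end.
- seat_right (a point): Middle of the floor of the same brass saddle on the right arm (its y axis also points along the bar to the left end).
- jig1_grip (a point): Green jig: centre of the part to hold on its grip tab, 10 mm thick (x), 14 mm wide (y), reaching 18 mm above this point and 26 mm below it, down to the crown, whose underside is 30 mm below this point. y runs along the rail. The jig weighs 0.2 to 0.3 kg, not known beforehand.
- jig1_crown (a point): Green jig: middle of the underside of its crown, a copper plate 22 mm (x) by 16 mm (y), 4 mm thick, that rests on the rail's top edge and later on the saddle's floor. Two legs with 16 mm between them in x straddle the rail or bar and reach 70 mm below this point; silver blanks stand out 22 mm either side in x.
- jig2_grip (a point): Orange jig, the same pattern as the green one, its weight also unknown: centre of the part to hold on its grip tab.
- jig2_crown (a point): Orange jig: middle of the underside of its crown.
- jig1: Green jig as a whole: the origin is the middle of its crown's underside, z up, y along the rail.
- jig2: Orange jig as a whole: the origin is the middle of its crown's underside, z up, y along the rail.
- drain_rail: Steel draining rail: flat bar 290 mm long (y), 8 mm thick, top edge 165 mm above the bench, on two posts in a drip tray 100 by 300 mm; fixed. Origin: on the bench below the rail's middle.
- anvil: Small horn anvil on a round grey foot (100 mm dia, 64 mm high), bystander. Origin: under the foot.
- dish: White jar lid (96 mm dia, 14 mm high) with silver blanks in it, bystander. Origin: under its centre.
- tweezers: Steel tweezers lying on the bench, 145 mm long, 9 mm high, bystander. Origin: on the bench near the middle.
Mind the look-alikes: they are no part of the job. Of the things that look like the jig2, the smaller one is meant.

How it is judged:
On the way, in this order (a step that is already met when the one before it is completed fails the run):
1. one of the two jigs hangs fully home in a saddle, let go, its weight on the bar ((distance between any of jig1_crown, jig2_crown and seat_left below 0.007 m or distance between any of jig1_crown, jig2_crown and seat_right below 0.007 m) and contact force between the fingers and jig1 below 0.05 N and contact force between the fingers and jig2 below 0.05 N and not ((distance between jig1_crown and seat_left below 0.007 m and distance between jig2_crown and seat_right below 0.007 m) or (distance between jig1_crown and seat_right below 0.007 m and distance between jig2_crown and seat_left below 0.007 m))), for 0.2 s.
2. both jigs hang fully home, one in each arm's saddle (((distance between jig1_crown and seat_left below 0.007 m and distance between jig2_crown and seat_right below 0.007 m) or (distance between jig1_crown and seat_right below 0.007 m and distance between jig2_crown and seat_left below 0.007 m))), for 0.2 s.
At the end, for the whole second after the job is handed in: Each of the two jigs hangs in a different arm's saddle (middle of the crown's underside within 7 mm of the middle of the seat), let go, and the bar hangs still (under 0.06 rad/s) and level to within 0.0175 rad (1 degree) (((distance between jig1_crown and seat_left below 0.007 m and distance between jig2_crown and seat_right below 0.007 m) or (distance between jig1_crown and seat_right below 0.007 m and distance between jig2_crown and seat_left below 0.007 m)) and value of joint work_bar between -0.0175 and 0.0175 rad and velocity of joint work_bar between -0.06 and 0.06 rad/s and contact force between the fingers and jig1 below 0.05 N and contact force between the fingers and jig2 below 0.05 N); the robot touches nothing.
It fails at once if the bar dips more than 0.34 rad (19.5 degrees) either way (value of joint work_bar above 0.34 rad or value of joint work_bar below -0.34 rad).
It fails at once if a jig is banged or pressed on the bar or stand with more than 12 N (contact force between any of jig1, jig2 and stand above 12 N).
It fails at once if a bystander (anvil, dish, tweezers) is moved more than 15 mm (distance of any of anvil, dish, tweezers from where it was at the start of the episode above 0.015 m).
It also fails if it takes over 72 s, if anything falls off the work surface, if the arm or the gripper's body presses on something with over 40 N, if the wrist force passes 120 N, or if a joint passes its speed limit or range.

## Working session

There is one attempt and no reset: what is moved stays moved. The work goes in short steps, Python scripts to look and compute and a tool call to move; the robot and the scene stay as the last step left them, time stands still between calls to the robot, and variables do not carry over. Pictures are saved under pics/ and viewed, about 8 in all and at most 12, crops included, and the job is handed in when it is done.

Besides the shell and the picture viewer there is one more tool, called after "Call:" by a JSON object that holds its "api" and its "payload". drive_tool: Moves the arm, as the interface text tells. Its arguments: {"type":"object","properties":{"dp":{"type":"array","items":{"type":"array","items":{"type":"number"}}},"roll":{"type":"array","items":{"type":"number"}},"fingers":{"type":"array","items":{"type":"number"}},"grip_force":{"type":"number"}},"required":["dp","roll","fingers"]}

```bash
mkdir -p pics; ls
python3 - <<'E'
from cell import telemetry,get_image,camera_info
import cv2,numpy as np
print(telemetry.get_obs())
for n in("scene","top"):
    im,d=get_image(n);cv2.imwrite(f"pics/{n}0.png",im);np.save(f"{n}0.npy",d)
    i=camera_info(n);R=cv2.Rodrigues(np.array(i["rvec"]))[0];print(n,i["mtx"],-R.T@np.array(i["tvec"]).ravel(),R)
print(camera_info("wrist"))
E
```

```text
pics
{'time': 0.0, 'q': array([-1.34348016e+00,  5.28470866e-01,  1.43391293e+00, -1.37272372e-05,
        1.18140069e+00, -1.78500781e-01]), 'dq': array([-0.00037373,  0.00140462,  0.00043166,  0.00284536,  0.00095632,
        0.00059252]), 'effort': array([ 5.86179940e-04, -4.40039277e+01, -1.76593101e+01,  6.34329719e-02,
        5.83601114e-02, -1.60797017e-04]), 'tcp_pos': array([ 0.24658402, -0.57349321,  0.22156538]), 'orientation': array([-1.09543625e-03,  9.79483494e-01,  2.01521423e-01, -3.30912135e-05]), 'force': array([ 0.1533678 , -0.06040564, -0.10178224]), 'moment': array([ 0.04307547, -0.0532059 ,  0.00202057]), 'grip_width': 0.08701347045864784}
scene [[448.49600108   0.         325.3136485 ]
 [  0.         448.49600108 195.10881396]
 [  0.           0.           1.        ]] [ 1.23352242 -0.08951088  0.83100831] [[ 0.10307745  0.99465576 -0.00591321]
 [ 0.69573876 -0.07634636 -0.71422602]
 [-0.71086048  0.06950654 -0.69989015]]
top [[445.91920187   0.         323.55287735]
 [  0.         445.91920187 200.14663754]
 [  0.           0.           1.        ]] [ 0.3458467  -0.00586253  1.3844316 ] [[-0.02608198 -0.99965631  0.00264475]
 [-0.99437731  0.02567244 -0.10273604]
 [ 0.10263284 -0.00530944 -0.99470514]]
{'mtx': array([[296.39763674,   0.        , 319.28954587],
       [  0.        , 296.39763674, 200.36731769],
       [  0.        ,   0.        ,   1.        ]]), 'mount': array([[-3.62758980e-04, -9.65010508e-01, -2.62210960e-01,
         7.17167508e-02],
       [ 9.99999902e-01, -2.83763784e-04, -3.39131175e-04,
         2.06089095e-04],
       [ 2.52859174e-04, -2.62211057e-01,  9.65010517e-01,
        -1.62350933e-01],
       [ 0.00000000e+00,  0.00000000e+00,  0.00000000e+00,
         1.00000000e+00]])}
```

View pics/top0.png

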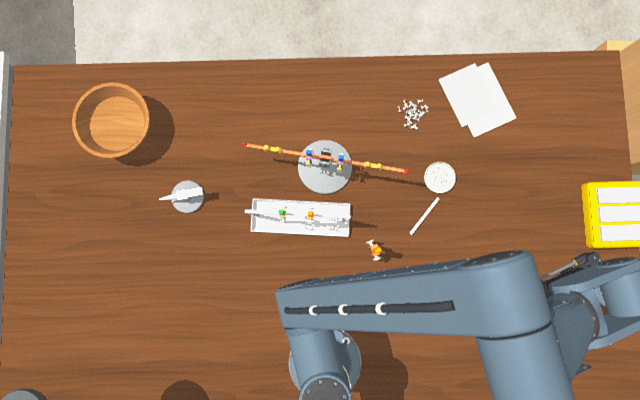

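View pics/scene0.png

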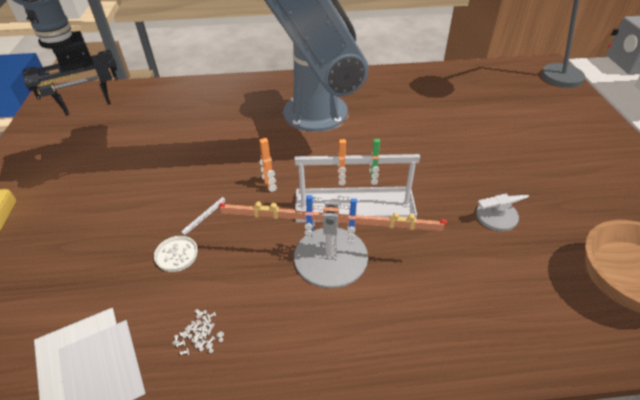

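The top view shows the green jig at (283,213) and the orange jig at (311,214) on the rail, and the work bar from (244,145) to (407,171). The larger orange decoy stands at (375,250). The scene view agrees with this. Next I'll measure positions.

```bash
cat > h.py <<'E'
import cv2,numpy as np
from cell import telemetry,get_image,camera_info
from scipy.spatial.transform import Rotation as Ro
def cam(n,o=None):
    """K, camera centre, R cam->world"""
    i=camera_info(n);K=np.array(i["mtx"])
    if n=="wrist":
        q=o["orientation"];Rt=Ro.from_quat([q[1],q[2],q[3],q[0]]).as_matrix()
        M=np.array(i["mount"]);return K,Rt@M[:3,3]+o["tcp_pos"],Rt@M[:3,:3]
    R=cv2.Rodrigues(np.array(i["rvec"]))[0];return K,-R.T@np.array(i["tvec"]).ravel(),R.T
def pts(c,uv,d):
    K,C,R=c;uv=np.atleast_2d(uv).astype(float);d=np.ravel(d)
    r=np.c_[(uv-[K[0,2],K[1,2]])/K[0,0],np.ones(len(uv))]
    return C+(r*d[:,None])@R.T
def plane(c,uv,z):
    K,C,R=c;r=R@np.r_[(np.array(uv)-[K[0,2],K[1,2]])/K[0,0],1];return C+r*(z-C[2])/r[2]
H={"green":((45,90,40),(80,255,255)),"orange":((8,170,150),(18,255,255)),"blue":((105,140,60),(125,255,255)),"yellow":((20,120,120),(32,255,255)),"red":((0,190,120),(4,255,255))}
def blobs(im,col,mn=4):
    m=cv2.inRange(cv2.cvtColor(im,cv2.COLOR_BGR2HSV),*H[col])
    n,l,s,c=cv2.connectedComponentsWithStats(m)
    return [(c[k],s[k],np.argwhere(l==k)[:,::-1]) for k in range(1,n) if s[k][4]>=mn]
E
python3 - <<'E'
from h import *
for n in("top","scene"):
    im=cv2.imread(f"pics/{n}0.png");d=np.load(f"{n}0.npy");c=cam(n)
    for col in H:
        for ce,s,p in blobs(im,col,6):
            if s[4]>600: continue
            P=pts(c,p,d[p[:,1],p[:,0]])
            if P[:,0].mean()<.25 or abs(P[:,1].mean())>.4: continue
            print(n,col,ce.round(1),s[4],"med",np.median(P,0).round(4),"min",P.min(0).round(3),"max",P.max(0).round(3))
    if n=="top":
        vv,uu=np.mgrid[0:400,0:640];P=pts(c,np.c_[uu.ravel(),vv.ravel()],d.ravel());P=P[d.ravel()>0]
        for nm,b in(("rail",(.28,.42,-.12,.25,.155,.172)),("bar",(.4,.6,-.25,.27,.10,.20))):
            Q=P[(P[:,0]>b[0])&(P[:,0]<b[1])&(P[:,1]>b[2])&(P[:,1]<b[3])&(P[:,2]>b[4])&(P[:,2]<b[5])]
            print(nm,len(Q),Q.min(0).round(3),Q.max(0).round(3),"fit x(y)",np.polyfit(Q[:,1],Q[:,0],1).round(4),"z(y)",np.polyfit(Q[:,1],Q[:,2],1).round(4))
E
```

```text
top green [281.1 211.6] 21 med [0.4386 0.1007 0.213 ] min [0.435 0.095 0.171] max [0.447 0.106 0.218]
top orange [310.8 214.9] 12 med [0.4284 0.0223 0.2117] min [0.426 0.019 0.17 ] max [0.436 0.03  0.214]
top orange [369.  246.5] 6 med [ 0.3414 -0.1463  0.0254] min [ 0.34  -0.149 -0.001] max [ 0.343 -0.143  0.096]
top orange [375.4 250.9] 38 med [ 0.3286 -0.1546  0.0982] min [ 0.312 -0.187 -0.005] max [ 0.342 -0.147  0.155]
top blue [308.7 153.2] 12 med [0.5983 0.024  0.1925] min [0.596 0.021 0.178] max [0.603 0.032 0.196]
top blue [340.4 158.3] 14 med [ 0.5804 -0.06    0.1936] min [ 0.346 -0.066  0.125] max [ 0.605 -0.006  1.384]
top yellow [272.3 148.5] 76 med [0.6222 0.1293 0.1501] min [ 0.612  0.103 -0.004] max [0.669 0.17  0.166]
top yellow [307.6 162.8] 12 med [0.5801 0.0287 0.1432] min [0.577 0.026 0.137] max [0.59  0.034 0.148]
top yellow [372.8 165.1] 76 med [ 0.5672 -0.1546  0.1579] min [ 0.557 -0.181 -0.   ] max [ 0.605 -0.128  0.171]
top yellow [339.1 167.5] 15 med [ 0.5638 -0.0587  0.1438] min [ 0.56  -0.064  0.135] max [ 0.573 -0.053  0.148]
top yellow [309.6 212.4] 17 med [0.4361 0.0255 0.214 ] min [ 0.346 -0.006  0.167] max [0.443 0.031 1.384]
top yellow [309.5 217.5] 6 med [0.4248 0.0272 0.1696] min [0.423 0.023 0.165] max [0.426 0.031 0.171]
top yellow [373.8 245.9] 8 med [ 0.3426 -0.1551  0.0958] min [ 0.34  -0.16   0.085] max [ 0.345 -0.145  0.101]
top yellow [377.4 250. ] 24 med [ 0.3316 -0.1557  0.1535] min [ 0.326 -0.164  0.149] max [ 0.337 -0.15   0.16 ]
top red [243.8 143.8] 11 med [0.6389 0.2104 0.1495] min [ 0.635  0.203 -0.004] max [0.678 0.231 0.15 ]
top red [406.6 170.5] 11 med [ 0.5499 -0.2476  0.1572] min [ 0.545 -0.275 -0.001] max [ 0.581 -0.242  0.163]Traceback (most recent call last):
  File "<stdin>", line 14, in <module>
    return umr_minimum(a, axis, None, out, keepdims, initial, where)
ValueError: zero-size array to reduction operation minimum which has no identity
```

Call:
{"api": "drive_tool", "payload": {"dp": [[0,0,-60],[0,0,-110],[40,-50,-130],[80,-100,-130],[120,-150,-130],[170,-205,-130],[220,-265,-130],[270,-325,-130],[320,-390,-130],[370,-450,-130],[418,-509,-130],[418,-509,-130]], "roll": [0,0,0,-10,-20,-30,-40,-50,-60,-62,-62,-62], "fingers": [0,0,0,0,0,0,0,0,0,0,0,0]}}

```text
time: 1.6
tcp_pos: [0.4198, 0.0257, 0.3527]
orientation: [-0.001, 0.736, 0.677, 0.001]
force: [1.5, -0.8, -0.4]
grip_width: 0.0871
```

Run:
```python
from h import *
o=telemetry.get_obs();im,d=get_image("wrist");c=cam("wrist",o)
np.save("w1.npy",d);cv2.imwrite("pics/w1.png",im)
print(o["time"],o["tcp_pos"],o["q"].round(3),o["force"].round(2));R=cam("wrist",o)[2]
for col in("green","orange","yellow"):
    for ce,s,p in blobs(im,col,25):
        P=pts(c,p,d[p[:,1],p[:,0]]);T=P[P[:,2]>np.percentile(P[:,2],90)-.005]
        print(col,ce.round(1),s[4],"med",np.median(P,0).round(4),"top",T.mean(0).round(4),T.min(0).round(4),T.max(0).round(4))
vv,uu=np.mgrid[0:400,0:640];P=pts(c,np.c_[uu.ravel(),vv.ravel()],d.ravel());Q=P[(abs(P[:,2]-.165)<.006)&(P[:,0]>.38)&(P[:,0]<.48)]
print("rail",len(Q),Q.min(0),Q.max(0),np.polyfit(Q[:,1],Q[:,0],1),np.median(Q[:,2]))
```

```text
1.6 [0.41978683 0.02566702 0.35269507] [-0.207  0.087  1.718  0.002  1.337 -0.125] [ 1.51 -0.84 -0.44]
green [334.5 110.6] 158 med [0.4412 0.1048 0.2128] top [0.4409 0.1047 0.2129] [0.4358 0.0985 0.2092] [0.4462 0.1112 0.2149]
orange [92.8 46. ] 4190 med [0.0806 0.2423 0.0006] top [0.0804 0.238  0.0031] [-0.0008  0.0964 -0.003 ] [0.4262 0.3093 0.5152]
orange [177.3  53. ] 3691 med [0.2084 0.2225 0.0005] top [0.2099 0.2168 0.0019] [ 0.1444  0.0964 -0.0026] [0.4262 0.297  0.5152]
orange [241.2   8.2] 76 med [3.199e-01 2.727e-01 3.000e-04] top [3.201e-01 2.722e-01 3.000e-04] [ 0.3122  0.2592 -0.0016] [0.3303 0.2843 0.0027]
orange [471.6  33.8] 1777 med [6.603e-01 2.034e-01 2.000e-04] top [0.6191 0.1585 0.1537] [0.4262 0.0964 0.1326] [0.6358 0.2064 0.5152]
orange [559.3  56.7] 8106 med [ 8.099e-01  1.673e-01 -3.000e-04] top [0.8126 0.1608 0.0019] [ 0.4262  0.0164 -0.0038] [0.9498 0.2493 0.5152]
orange [ 9.1 33.6] 260 med [-0.0469  0.2653  0.0008] top [-0.0466  0.2676  0.0009] [-0.0617  0.2442 -0.0017] [-0.0312  0.2979  0.0035]
orange [223.3  25.4] 31 med [ 0.2891  0.2528 -0.    ] top [ 0
[... 6726 characters left out ...]
6] top [0.4695 0.049  0.4435] [0.4262 0.0443 0.4395] [0.4715 0.0964 0.5152]
yellow [156.9 289. ] 25 med [0.375  0.053  0.4384] top [0.375  0.0531 0.4385] [0.3745 0.0514 0.4373] [0.3759 0.055  0.4397]
yellow [446.9 314.7] 2910 med [0.4565 0.0464 0.4502] top [0.4531 0.0468 0.4507] [0.4159 0.043  0.4474] [0.4901 0.0964 0.5152]
yellow [586.  311.9] 34 med [0.4906 0.0436 0.4491] top [0.4903 0.0436 0.4492] [0.4874 0.043  0.4475] [0.4931 0.0442 0.451 ]
yellow [589.4 317.3] 30 med [0.4896 0.0434 0.451 ] top [0.4895 0.0435 0.4511] [0.4866 0.0428 0.4494] [0.4917 0.0445 0.4536]
rail 1796 [ 0.422994   -0.07131878  0.15923487] [0.45243696 0.20765727 0.17083556] [0.08055577 0.43243036] 0.16536519999532454
```

View pics/w1.png

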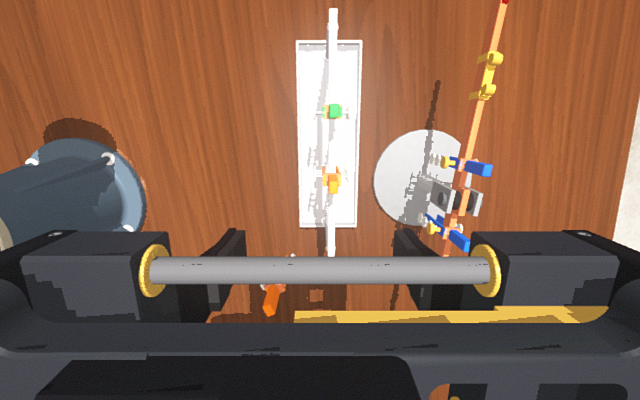

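The wrist view shows the green tab top at (334,111) and the orange tab top at (334,185), both on the rail. The left saddle is at about (490,75). Both tabs match the sizes given, and the tool is already in line with the rail. I'll go down on the green one.

Call:
{"api": "drive_tool", "payload": {"dp": [[40,7,0],[80.5,14.5,40],[80.5,14.5,85],[80.5,14.5,130],[80.5,14.5,160],[80.5,14.5,170],[80.5,14.5,170],[80.5,14.5,170]], "roll": [0,0,0,0,0,0,0,0], "fingers": [0.3,0.5,0.5,0.5,0.5,0.5,0.5,0.5], "grip_force": 15}}

```text
time: 2.65
tcp_pos: [0.4424, 0.1142, 0.1847]
orientation: [-0.002, 0.733, 0.68, 0.005]
force: [0.4, -0.8, 0.2]
grip_width: 0.0432
```

Call:
{"api": "drive_tool", "payload": {"dp": [[-9.5,0,0],[-9.5,0,0],[-9.5,0,0]], "roll": [0,0,0], "fingers": [0.5,0.5,0.5]}}

```text
time: 3.02
tcp_pos: [0.4419, 0.1045, 0.185]
orientation: [-0.002, 0.733, 0.68, 0.005]
force: [0.0, 0.1, 0.1]
grip_width: 0.0436
```

Run:
```python
from h import *
o=telemetry.get_obs();print(o["tcp_pos"],o["dq"].round(3),o["orientation"].round(4))
im,d=get_image("wrist");c=cam("wrist",o);cv2.imwrite("pics/w2.png",im)
for ce,s,p in blobs(im,"green",25):
    P=pts(c,p,d[p[:,1],p[:,0]]);T=P[P[:,2]>np.percentile(P[:,2],80)-.005]
    print(ce.round(1),s,T.mean(0).round(4),T.min(0).round(4),T.max(0).round(4))
```

```text
[0.4418525  0.10453587 0.18500455] [ 0.006  0.005  0.003  0.001 -0.     0.001] [-0.0018  0.7335  0.6797  0.0051]
[305.2 210.9] [302 199   6  22  87] [0.4323 0.1117 0.1527] [0.4307 0.1107 0.1465] [0.4337 0.1122 0.1586]
[329.8 210.8] [328 199   6  22  82] [0.4507 0.1099 0.1501] [0.4494 0.1071 0.1436] [0.452  0.1106 0.1577]
[317.3 241.9] [308 226  19  31 515] [0.4419 0.1151 0.2176] [0.4368 0.1104 0.2048] [0.447  0.174  0.3481]
```

View pics/w2.png

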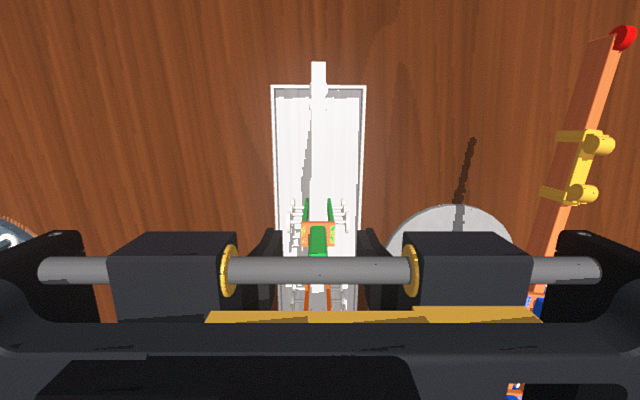

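The green tab stands centred between the fingers at (317,242). The saddle pins reach well out sideways, so gripping high is right. Next I grip, lift and weigh.

Call:
{"api": "drive_tool", "payload": {"dp": [[0,0,0],[0,0,0],[0,0,0],[0,0,-10],[0,0,-40],[0,0,-80],[0,0,-100],[0,0,-100],[0,0,-100],[0,0,-100]], "roll": [0,0,0,0,0,0,0,0,0,0], "fingers": [1,1,1,1,1,1,1,1,1,1], "grip_force": 20}}

```text
time: 4.32
tcp_pos: [0.4403, 0.1037, 0.2836]
orientation: [-0.003, 0.733, 0.68, 0.004]
force: [-0.3, 0.2, -1.7]
grip_width: 0.0099
```

Run:
```python
from h import *
o=telemetry.get_obs();print(o["time"],o["tcp_pos"],o["orientation"].round(4),o["force"],o["grip_width"])
im,d=get_image("top");c=cam("top");np.save("t2.npy",d);cv2.imwrite("pics/t2.png",im)
o=telemetry.get_obs();print(o["force"])
for col in("yellow","red"):
  for ce,s,p in blobs(im,col,8):
    P=pts(c,p,d[p[:,1],p[:,0]]);m=(P[:,2]>.12)&(P[:,2]<.2)
    if m.sum()<6 or P[m,0].mean()<.5: continue
    P=P[m];print(col,ce.round(1),s,P.mean(0).round(4),P.min(0).round(4),P.max(0).round(4))
im,d=get_image("wrist");c=cam("wrist",o);cv2.imwrite("pics/w3.png",im)
for col in("yellow","red"):
  for ce,s,p in blobs(im,col,15):
    P=pts(c,p,d[p[:,1],p[:,0]]);m=(P[:,2]>.12)&(P[:,2]<.2)
    if m.sum()<10 or P[m,0].mean()<.5: continue
    P=P[m];print("w",col,ce.round(1),s,P.mean(0).round(4),P.min(0).round(4),P.max(0).round(4))
```

```text
4.325 [0.44031303 0.10368966 0.28364921] [-0.003   0.7334  0.6798  0.0039] [-0.30089194  0.22689663 -1.74934629] 0.009900918322313601
[-0.05094374  0.72167748 -1.727355  ]
yellow [272.2 148.4] [263 145  19   9  76] [0.6217 0.1278 0.1523] [0.6111 0.1036 0.1423] [0.6311 0.1551 0.1619]
yellow [307.6 162.8] [306 160   4   5  11] [0.581  0.0297 0.1429] [0.5759 0.0259 0.1378] [0.5899 0.0343 0.1519]
yellow [372.8 165. ] [364 162  18   8  73] [ 0.5669 -0.1522  0.1592] [ 0.5563 -0.1753  0.1491] [ 0.5772 -0.128   0.1696]
yellow [338.9 167.4] [337 165   4   5  14] [ 0.5655 -0.0582  0.1435] [ 0.5602 -0.0616  0.136 ] [ 0.5728 -0.0527  0.1515]
red [243.8 143.9] [242 143   5   3  12] [0.6385 0.2089 0.1469] [0.6355 0.2025 0.1436] [0.6417 0.2143 0.1489]
red [406.6 170.6] [405 169   4   4  11] [ 0.5486 -0.2461  0.1579] [ 0.5448 -0.25    0.1525] [ 0.5511 -0.2413  0.1606]
w yellow [507.8 117. ] [504 111   8  12  28] [0.6321 0.1648 0.143 ] [0.6285 0.1601 0.1414] [0.6353 0.1704 0.1449]
w yellow [508.4 133.9] [498 125  20  18 163] [0.6274 0.1493 0.1534] [0.6212 0.1415 0.1427] [0.635  0.1575 0.1598]
w yellow [499.2 160.6] [488 139  21  41 364] [0.6225 0.1236 0.1501] [0.6139 0.1048 0.1449] [0.6314 0.1445 0.1602]
w yellow [456.2 243.9] [450 241  11   6  23] [0.5894 0.0314 0.1389] [0.5798 0.0287 0.1364] [0.5926 0.0373 0.143 ]
w red [521.9  64.9] [515  58  14  16 157] [0.6392 0.2113 0.1465] [0.6358 0.2043 0.1368] [0.6445 0.2181 0.1504]
```

Call:
{"api": "drive_tool", "payload": {"dp": [[0,0,-30],[-10,6,-56],[-45,27,-56],[-85,51,-56],[-125,75,-56],[-165,99,-56],[-205,122,-56],[-235,140,-56],[-245,146,-56],[-245,146,-56],[-245,146,-56],[-245,146,-56]], "roll": [0,0,1,2,3,4,5,6,6.7,6.7,6.7,6.7], "fingers": [1,1,1,1,1,1,1,1,1,1,1,1]}}

```text
time: 5.92
tcp_pos: [0.5671, -0.1509, 0.3379]
orientation: [-0.003, 0.771, 0.636, 0.004]
force: [-0.5, -0.1, -1.9]
grip_width: 0.0096
```

```bash
cat > look.py <<'E'
from h import *
import sys
o=telemetry.get_obs();im,d=get_image("wrist");c=cam("wrist",o);cv2.imwrite(f"pics/{sys.argv[1]}.png",im);np.save(f"{sys.argv[1]}.npy",d)
print(o["time"],o["tcp_pos"].round(4),o["orientation"].round(4),o["force"].round(2),abs(o["dq"]).max().round(3))
q=o["orientation"];M=Ro.from_quat([q[1],q[2],q[3],q[0]]).as_matrix();print("x",M[:,0].round(4),"y",M[:,1].round(4),"z",M[:,2].round(4))
for col in("yellow","red","green","orange"):
  for ce,s,p in blobs(im,col,40):
    P=pts(c,p,d[p[:,1],p[:,0]]);m=(P[:,2]>.08)&(P[:,2]<.4)
    if m.sum()<30 or P[m,0].mean()<.4: continue
    P=P[m];print(col,ce.round(1),s,P.mean(0).round(4),P.min(0).round(4),P.max(0).round(4))
E
python3 look.py w4
```

```text
5.925 [ 0.5671 -0.1509  0.3379] [-0.0032  0.7714  0.6363  0.004 ] [-0.54 -0.09 -1.89] 0.004
x [0.1902 0.9817 0.0103] y [ 9.817e-01 -1.902e-01  2.000e-04] z [ 0.0022  0.01   -0.9999]
yellow [302.2  14.7] [298   9  13  12  78] [0.584  0.0322 0.1415] [0.5787 0.028  0.1369] [0.5923 0.0388 0.1454]
yellow [131.1  27.1] [126  20  11  15 110] [0.435  0.0284 0.2132] [0.4316 0.0223 0.2113] [0.4388 0.0345 0.2149]
yellow [303.2 101.9] [299  97  12  10  72] [ 0.5669 -0.0557  0.1433] [ 0.5614 -0.0599  0.1381] [ 0.5747 -0.0494  0.1481]
yellow [320.5 167.6] [316 162  10  13 119] [ 0.5724 -0.1314  0.1599] [ 0.5667 -0.1386  0.1473] [ 0.5787 -0.1252  0.1663]
yellow [320.5 191. ] [316 178  10  27 214] [ 0.5671 -0.1592  0.1572] [ 0.5588 -0.1766  0.1473] [ 0.574  -0.1438  0.1673]
green [307.9 204.7] [305 194   6  21  89] [ 0.5596 -0.143   0.2703] [ 0.558  -0.1489  0.2361] [ 0.5608 -0.1419  0.2981]
green [330.7 205.2] [328 194   7  21  91] [ 0.5775 -0.1468  0.2713] [ 0.5748 -0.1542  0.236 ] [ 0.5793 -0.1457  0.2983]
green [305.  225.1] [303 220   5  11  52] [ 0.5589 -0.1457  0.3124] [ 0.557  -0.1498  0.3084] [ 0.5622 -0.14    0.3383]
green [319.2 239.2] [310 220  19  37 627] [ 0.5685 -0.1448  0.3426] [ 0.5631 -0.1518  0.3129] [ 0.5736 -0.1405  0.3612]
orange [145.4  34.9] [124  19  39  30 552] [0.4382 0.0253 0.1956] [0.4299 0.0197 0.1688] [0.441  0.035  0.2148]
orange [178.5  49.5] [167  34  31  29 258] [0.4412 0.0256 0.1374] [0.4257 0.0207 0.098 ] [0.4473 0.0327 0.1706]
```

View pics/w4.png

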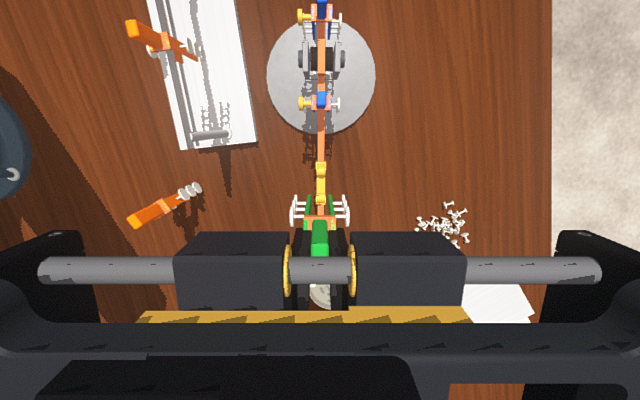

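The jig is in line with the bar (column 320) and covers part of the right saddle at rows 162–205. I'll read the saddle's height profile along the bar from depth.

Run:
```python
from h import *
o=telemetry.get_obs()
piv=np.array([.594,-.0184]);u=np.array([.1923,.9813]);n=np.array([u[1],-u[0]])
def prof(nm,im,d,c,lo,hi):
    vv,uu=np.mgrid[0:400,0:640];P=pts(c,np.c_[uu.ravel(),vv.ravel()],d.ravel())
    h=cv2.cvtColor(im,cv2.COLOR_BGR2HSV).reshape(-1,3)
    s=(P[:,:2]-piv)@u;w=(P[:,:2]-piv)@n
    for a in np.arange(lo,hi,.003):
        m=(s>=a)&(s<a+.003)&(abs(w)<.025)&(P[:,2]>.125)&(P[:,2]<.2)
        if m.sum()>1:
            y=m&(h[:,0]>=20)&(h[:,0]<=32)&(h[:,1]>120)
            print(nm,a.round(3),m.sum(),y.sum(),"z med/max",np.median(P[m,2]).round(4),P[m,2].max().round(4),"w",w[m].min().round(3),w[m].max().round(3))
prof("w4",cv2.imread("pics/w4.png"),np.load("w4.npy"),cam("wrist",o),-.17,-.105)
prof("w1?",cv2.imread("pics/t2.png"),np.load("t2.npy"),cam("top"),-.17,-.105)
prof("t2",cv2.imread("pics/t2.png"),np.load("t2.npy"),cam("top"),.12,.18)
```

```text
w4 -0.17 13 0 z med/max 0.151 0.1526 w -0.002 0.004
w4 -0.167 13 0 z med/max 0.1511 0.1525 w -0.002 0.004
w4 -0.164 11 0 z med/max 0.1509 0.1519 w -0.002 0.004
w4 -0.161 10 4 z med/max 0.1538 0.1555 w -0.005 0.006
w4 -0.158 22 14 z med/max 0.1604 0.1637 w -0.005 0.006
w4 -0.155 27 22 z med/max 0.1644 0.1662 w -0.005 0.007
w4 -0.152 18 18 z med/max 0.1657 0.1669 w -0.003 0.005
w4 -0.149 25 25 z med/max 0.1644 0.1674 w -0.003 0.005
w4 -0.146 37 37 z med/max 0.1539 0.164 w -0.003 0.005
w4 -0.143 16 16 z med/max 0.1537 0.1545 w -0.003 0.005
w4 -0.14 24 24 z med/max 0.1532 0.1548 w -0.003 0.005
w4 -0.137 16 16 z med/max 0.1535 0.1546 w -0.003 0.005
w4 -0.134 20 20 z med/max 0.1529 0.1541 w -0.003 0.005
w4 -0.131 19 16 z med/max 0.153 0.1547 w -0.003 0.005
w4 -0.128 16 0 z med/max 0.1532 0.154 w -0.003 0.005
w4 -0.125 13 5 z med/max 0.1632 0.1643 w -0.003 0.005
w4 -0.122 22 18 z med/max 0.1648 0.1664 w -0.003 0.006
w4 -0.119 29 27 z med/max 0.1648 0.1661 w -0.005 0.006
w4 -0.116 31 31 z med/max 0.1621 0.1644 w -0.005 0.006
w4 -0.113 32 30 z med/max 0.153 0.1594 w -0.005 0.006
w4 -0.11 22 8
[... 1553 characters left out ...]
.1587 0.1613 w -0.006 0.002
t2 0.141 5 4 z med/max 0.1481 0.1497 w -0.004 0.003
t2 0.144 6 4 z med/max 0.1448 0.1498 w -0.005 0.003
t2 0.147 4 3 z med/max 0.1456 0.1482 w -0.005 0.003
t2 0.15 4 3 z med/max 0.15 0.1516 w -0.005 0.001
t2 0.153 7 6 z med/max 0.1467 0.1517 w -0.004 0.004
t2 0.156 5 2 z med/max 0.1477 0.1506 w -0.005 0.004
t2 0.159 7 2 z med/max 0.1517 0.1553 w -0.006 0.004
t2 0.162 6 4 z med/max 0.1564 0.1599 w -0.006 0.003
t2 0.165 7 5 z med/max 0.1574 0.1597 w -0.006 0.003
t2 0.168 5 4 z med/max 0.1558 0.1614 w -0.007 0.003
t2 0.171 5 3 z med/max 0.1486 0.1515 w -0.006 0.004
t2 0.174 3 2 z med/max 0.1437 0.1452 w -0.004 0.002
t2 0.177 4 1 z med/max 0.1432 0.1448 w -0.004 0.002
```

Run:
```python
from h import *
o=telemetry.get_obs();c=cam("wrist",o);d=np.load("w4.npy");im=cv2.imread("pics/w4.png")
piv=np.array([.594,-.0184]);u=np.array([.1923,.9813]);n=np.array([u[1],-u[0]])
t=(o["tcp_pos"][:2]-piv);print("tcp s,w",t@u,t@n)
for ce,s,p in blobs(im,"green",40):
    P=pts(c,p,d[p[:,1],p[:,0]]);S=(P[:,:2]-piv)@u;W=(P[:,:2]-piv)@n
    for a in np.arange(.23,.37,.01):
        m=(P[:,2]>=a)&(P[:,2]<a+.01)
        if m.sum()>4: print(ce.round(),a.round(2),m.sum(),"s",np.percentile(S[m],[5,50,95]).round(4),"w",np.percentile(W[m],[2,98]).round(4))
```

```text
tcp s,w -0.13531791932035625 -0.0007896175724126002
[308. 205.] 0.24 9 s [-0.1287 -0.1285 -0.1283] w [-0.0113 -0.0088]
[308. 205.] 0.25 19 s [-0.1342 -0.1287 -0.1284] w [-0.0112 -0.0085]
[308. 205.] 0.26 9 s [-0.1287 -0.1284 -0.1283] w [-0.0108 -0.0089]
[308. 205.] 0.27 16 s [-0.1289 -0.1286 -0.1281] w [-0.0112 -0.0086]
[308. 205.] 0.28 16 s [-0.1318 -0.1287 -0.1284] w [-0.0111 -0.0084]
[308. 205.] 0.29 16 s [-0.1289 -0.1287 -0.1284] w [-0.0111 -0.0087]
[331. 205.] 0.24 8 s [-0.1288 -0.1284 -0.1282] w [0.008 0.01 ]
[331. 205.] 0.25 10 s [-0.1287 -0.1285 -0.1284] w [0.0077 0.0101]
[331. 205.] 0.26 22 s [-0.1368 -0.1294 -0.1284] w [0.0075 0.01  ]
[331. 205.] 0.27 14 s [-0.1288 -0.1285 -0.1283] w [0.0078 0.0102]
[331. 205.] 0.28 16 s [-0.1312 -0.1286 -0.1284] w [0.0075 0.0098]
[331. 205.] 0.29 15 s [-0.129  -0.1285 -0.1284] w [0.0079 0.0103]
[305. 225.] 0.3 24 s [-0.1358 -0.1327 -0.1298] w [-0.011  -0.0089]
[305. 225.] 0.31 15 s [-0.1344 -0.1324 -0.129 ] w [-0.0109 -0.0088]
[319. 239.] 0.31 44 s [-0.1283 -0.1278 -0.1273] w [-0.0047  0.0038]
[319. 239.] 0.32 78 s [-0.1284 -0.1278 -0.1274] w [-0.005   0.0037]
[319. 239.] 0.33 88 s [-0.1284 -0.1277 -0.1274] w [-0.0049  0.004 ]
[319. 239.] 0.34 128 s [-0.129  -0.1279 -0.1274] w [-0.0052  0.0044]
[319. 239.] 0.35 262 s [-0.1343 -0.1305 -0.1277] w [-0.0053  0.0042]
[319. 239.] 0.36 5 s [-0.1311 -0.1298 -0.129 ] w [-0.0053 -0.0052]
```

Call:
{"api": "drive_tool", "payload": {"dp": [[-1,1.5,25],[-1.5,1.5,60],[-2,1.5,95],[-2.5,1.5,120],[-2.7,1.5,138],[-2.7,1.5,143],[-2.7,1.5,143],[-2.7,1.5,143]], "roll": [0,0,0,0,0,0,0,0], "fingers": [1,1,1,1,1,1,1,1]}}

```text
time: 6.98
tcp_pos: [0.5692, -0.1528, 0.1961]
orientation: [-0.002, 0.771, 0.636, 0.005]
force: [-0.6, -0.2, -2.9]
grip_width: 0.0099
```

```bash
python3 look.py w5
cat > jig.py <<'E'
from h import *
import sys
col=sys.argv[2];sg=float(sys.argv[3]) # sign
o=telemetry.get_obs();c=cam("wrist",o);d=np.load(sys.argv[1]+".npy");im=cv2.imread(f"pics/{sys.argv[1]}.png")
piv=np.array([.594,-.0184]);u=np.array([.1923,.9813]);n=np.array([u[1],-u[0]])
t=(o["tcp_pos"][:2]-piv);print("tcp s,w",(t@u).round(4),(t@n).round(4))
for cc in(col,"yellow"):
  for ce,s,p in blobs(im,cc,30):
    P=pts(c,p,d[p[:,1],p[:,0]]);S=(P[:,:2]-piv)@u;W=(P[:,:2]-piv)@n
    m=(abs(W)<.03)&(abs(S)<.24)&(P[:,2]>.05)
    if m.sum()<25: continue
    print(cc,ce.round(),m.sum(),"s",np.percentile(S[m],[2,50,98]).round(4),"w",np.percentile(W[m],[2,98]).round(4),"z",np.percentile(P[m,2],[2,98]).round(4))
E
python3 jig.py w5 green -1
```

```text
6.975 [ 0.5692 -0.1528  0.1961] [-0.002   0.7714  0.6364  0.0045] [-0.59 -0.22 -2.93] 0.002
x [0.19   0.9817 0.0095] y [ 0.9818 -0.1901  0.0027] z [ 0.0045  0.0088 -1.    ]
yellow [283.3  83.7] [280  76   7  18 106] [ 0.5641 -0.0547  0.1471] [ 0.5615 -0.0843  0.1412] [ 0.5826 -0.0488  0.3592]
yellow [293.9  86.2] [288  83  13   7  83] [ 0.5705 -0.0571  0.1435] [ 0.5661 -0.0843  0.1387] [ 0.5826 -0.0539  0.3592]
yellow [317.5 195. ] [309 184  18  23 348] [ 0.5725 -0.1313  0.1597] [ 0.5618 -0.1506  0.095 ] [ 0.5826 -0.0843  0.3592]
yellow [317.9 212.5] [312 210  13   5  51] [ 0.5699 -0.1458  0.153 ] [ 0.5655 -0.148   0.1514] [ 0.5745 -0.1427  0.1546]
yellow [285.6 267.1] [284 245   6  46 134] [ 0.5665 -0.1197  0.2857] [ 0.5649 -0.1274  0.2787] [ 0.5676 -0.1158  0.2888]
yellow [353.  261.5] [350 245   6  33 101] [ 0.5848 -0.122   0.2849] [ 0.5839 -0.1257  0.2796] [ 0.5857 -0.1193  0.2886]
yellow [321.  314.3] [ 142  306  328   17 2774] [ 0.5743 -0.1303  0.2939] [ 0.5297 -0.1379  0.2893] [ 0.6107 -0.0843  0.3592]
green [307.5 205.7] [305 194   5  21  74] [ 0.5617 -0.1447  0.1319] [ 0.560
[... 721 characters left out ...]
319. 239.] 624 s [-0.1356 -0.1294 -0.1047] w [-0.003   0.0065] z [0.1729 0.279 ]
yellow [283.  84.] 106 s [-0.0465 -0.0414 -0.0358] w [-0.0248 -0.0207] z [0.1419 0.1475]
yellow [294.  86.] 83 s [-0.0442 -0.0422 -0.04  ] w [-0.0199 -0.0116] z [0.1392 0.1424]
yellow [318. 195.] 348 s [-0.13   -0.1144 -0.1088] w [-0.0061  0.0059] z [0.113  0.1658]
yellow [318. 212.] 51 s [-0.1311 -0.1298 -0.1277] w [-0.0034  0.0053] z [0.1517 0.1544]
yellow [286. 267.] 134 s [-0.1105 -0.1043 -0.101 ] w [-0.008  -0.0071] z [0.2804 0.2883]
yellow [353. 262.] 101 s [-0.1065 -0.1033 -0.1009] w [0.0104 0.0113] z [0.2802 0.288 ]
yellow [321. 314.] 2086 s [-0.1145 -0.1138 -0.1129] w [-0.0288  0.0293] z [0.2906 0.2967]
```

View pics/w5.png

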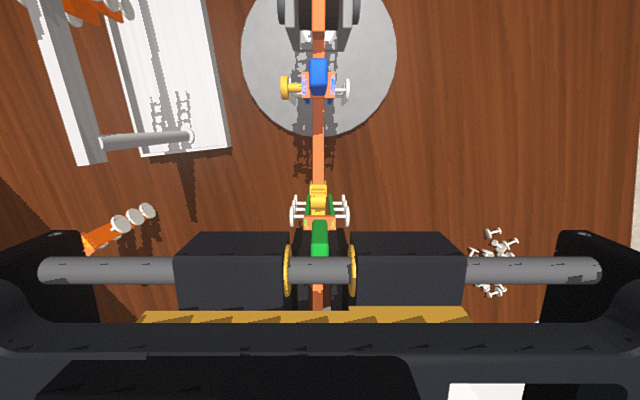

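The jig sits over the saddle: its tab centre is at s=-0.1364 and the saddle's at -0.136. Laterally it is about 1 mm out. I'll lower it in stages and watch the force.

Call:
{"api": "drive_tool", "payload": {"dp": [[0,-1,2],[0,-1,4],[0,-1,7],[0,-1,10],[0,-1,13],[0,-1,16],[0,-1,19],[0,-1,22],[0,-1,25],[0,-1,25],[0,-1,25],[0,-1,25]], "roll": [0,0,0,0,0,0,0,0,0,0,0,0], "fingers": [1,1,1,1,1,1,1,1,1,1,1,1]}}

```text
time: 8.52
tcp_pos: [0.5683, -0.1524, 0.1712]
orientation: [-0.002, 0.771, 0.636, 0.005]
force: [0.3, 0.3, -1.5]
grip_width: 0.0099
```

```bash
cat > tilt.py <<'E'
from h import *
import sys
# bar tilt from red end caps + saddle yellow in scene and top
for nm in("top","scene"):
    im,d=get_image(nm);c=cam(nm);cv2.imwrite(f"pics/{nm}_{sys.argv[1]}.png",im);np.save(f"{nm}_{sys.argv[1]}.npy",d)
    piv=np.array([.594,-.0184]);u=np.array([.1923,.9813]);n=np.array([u[1],-u[0]])
    h=cv2.cvtColor(im,cv2.COLOR_BGR2HSV)
    R=[]
    for ce,s,p in blobs(im,"red",4):
        P=pts(c,p,d[p[:,1],p[:,0]]);q=(P[:,:2]-piv);m=(abs(q@n)<.02)&(abs(q@u)>.19)&(abs(q@u)<.25)&(P[:,2]>.03)
        if m.sum()>3: R.append(np.r_[np.median(P[m],0),np.median(q[m]@u)])
    print(nm,[r.round(4) for r in R])
    if len(R)==2: a,b=sorted(R,key=lambda r:r[3]);print("tilt",((b[2]-a[2])/(b[3]-a[3])).round(4),"mean",((a[2]+b[2])/2).round(4))
    vv,uu=np.mgrid[0:400,0:640];P=pts(c,np.c_[uu.ravel(),vv.ravel()],d.ravel());q=P[:,:2]-piv;S=q@u;W=q@n
    hh=h.reshape(-1,3);cu=(hh[:,0]<18)&(hh[:,1]>110)&(abs(W)<.012)&(abs(S)<.235)&(abs(S)>.06)&(P[:,2]>.06)&(P[:,2]<.24)
    s,z=S[cu],P[cu,2]
    for _ in range(6):
        k=np.polyfit(s,z,1);r=abs(z-np.polyval(k,s));kk=r<max(.006,2*np.median(r));s,z=s[kk],z[kk]
    print(nm,"copper fit",k.round(4),len(s),s.min().round(3),s.max().round(3))
o=telemetry.get_obs();print(o["time"],o["force"].round(2),o["tcp_pos"].round(4))
E
python3 tilt.py a
```

```text
top [array([0.638 , 0.2091, 0.1728, 0.2323])]
top copper fit [0.0804 0.1479] 132 -0.213 0.232
scene []
scene copper fit [0.0793 0.1395] 1131 -0.235 0.235
8.625 [ 1.01  0.81 -0.69] [ 0.5683 -0.1524  0.1712]
```

Call:
{"api": "drive_tool", "payload": {"dp": [[0,0,0],[0.3,0,3],[0.5,0,6],[0.8,0,9],[1,0,12],[1,0,12],[1,0,12],[1,0,12]], "roll": [0,0,0,0,0,0,0,0], "fingers": [1,1,1,1,1,1,1,1], "grip_force": 40}}

```text
time: 9.62
tcp_pos: [0.5686, -0.1513, 0.1594]
orientation: [-0.002, 0.771, 0.636, 0.005]
force: [0.3, 1.0, -1.1]
grip_width: 0.0096
```

```bash
python3 tilt.py b|grep -v "^top \["; python3 look.py w6 >/dev/null; python3 jig.py w6 green -1
```

```text
top copper fit [0.1745 0.1473] 142 -0.21 0.234
scene []
scene copper fit [0.1736 0.1412] 902 -0.231 0.235
9.725 [-0.37  0.36  0.22] [ 0.5686 -0.1513  0.1594]
tcp s,w -0.1353 0.0006
green [307. 205.] 78 s [-0.1321 -0.1283 -0.128 ] w [-0.0099 -0.007 ] z [0.0611 0.1192]
green [331. 205.] 86 s [-0.1358 -0.1284 -0.1279] w [0.009  0.0117] z [0.0599 0.1191]
green [319. 239.] 624 s [-0.1343 -0.128  -0.1033] w [-0.0038  0.0056] z [0.1363 0.2423]
green [305. 224.] 28 s [-0.1355 -0.1318 -0.1277] w [-0.0096 -0.0081] z [0.1301 0.145 ]
yellow [280.  74.] 155 s [-0.0434 -0.0381 -0.0323] w [-0.0246 -0.0203] z [0.1326 0.1386]
yellow [292.  77.] 108 s [-0.0411 -0.039  -0.037 ] w [-0.0198 -0.0107] z [0.1311 0.1343]
yellow [319. 198.] 474 s [-0.122  -0.1126 -0.1052] w [-0.0049  0.0064] z [0.1095 0.142 ]
yellow [286. 261.] 79 s [-0.105  -0.1015 -0.0995] w [-0.0088 -0.0079] z [0.2437 0.2515]
yellow [352. 255.] 54 s [-0.1025 -0.1008 -0.0995] w [0.0094 0.0103] z [0.2444 0.2499]
yellow [353. 284.] 66 s [-0.1122 -0.1076 -0.1035] w [0.0093 0.0102] z [0.2478 0.252 ]
yellow [286. 286.] 55 s [-0.112  -0.1078 -0.1046] w [-0.0088 -0.0079] z [0.2475 0.2522]
yellow [317. 314.] 2050 s [-0.1132 -0.1123 -0.1116] w [-0.0287  0.0292] z [0.2538 0.2601]
```

Call:
{"api": "drive_tool", "payload": {"dp": [[0,0,2],[0.5,0,4],[0.5,0,4],[0.5,0,4],[0.5,0,4]], "roll": [0,0,0,0,0], "fingers": [1,1,1,1,1]}}

```text
time: 10.4
tcp_pos: [0.5687, -0.1508, 0.1554]
orientation: [-0.002, 0.771, 0.636, 0.005]
force: [0.3, -0.1, 0.8]
grip_width: 0.0095
```

Call:
{"api": "drive_tool", "payload": {"dp": [[0,0,0],[0,0,0]], "roll": [0,0], "fingers": [1,1]}}

```text
time: 10.65
tcp_pos: [0.5687, -0.1508, 0.1554]
orientation: [-0.002, 0.771, 0.636, 0.005]
force: [-0.6, -0.5, 0.6]
grip_width: 0.0095
```

Call:
{"api": "drive_tool", "payload": {"dp": [[0,0,0],[0,0,0]], "roll": [0,0], "fingers": [1,1]}}

```text
time: 10.9
tcp_pos: [0.5687, -0.1508, 0.1555]
orientation: [-0.002, 0.771, 0.636, 0.005]
force: [0.0, 1.3, 0.6]
grip_width: 0.0095
```

```bash
python3 tilt.py c|grep -v "^top \["
```

```text
top copper fit [0.2042 0.1473] 137 -0.211 0.233
scene []
scene copper fit [0.2053 0.1412] 895 -0.231 0.235
11.0 [0.6  0.22 0.44] [ 0.5687 -0.1509  0.1555]
```

The tool force has turned slightly positive, so the bar now carries the full weight. Release.

Call:
{"api": "drive_tool", "payload": {"dp": [[0,0,0],[0,0,0],[0,0,0],[0,0,0],[0,0,-15],[0,0,-40],[0,0,-80],[0,0,-120],[0,0,-150],[0,0,-160]], "roll": [0,0,0,0,0,0,0,0,0,0], "fingers": [0.8,0.75,0.7,0.7,0.7,0.7,0.7,0.7,0.7,0.7]}}

```text
time: 12.25
tcp_pos: [0.569, -0.1527, 0.3187]
orientation: [0.001, 0.771, 0.636, 0.006]
force: [-0.2, 0.6, -0.3]
grip_width: 0.0262
```

```bash
python3 tilt.py d|grep -v "^top \[";python3 look.py w7 >/dev/null; python3 jig.py w7 green -1; python3 -c "
from cell import telemetry as t;o=t.get_obs();print(o['tcp_pos'],o['orientation'].round(4))"
```

```text
tilt 0.2047 mean 0.1544
top copper fit [0.198  0.1481] 161 -0.233 0.234
scene []
scene copper fit [0.2057 0.1415] 844 -0.23 0.235
12.35 [-0.28  0.06  0.12] [ 0.5683 -0.1523  0.3168]
tcp s,w -0.1363 -0.0001
green [311. 166.] 36 s [-0.1262 -0.1217 -0.1144] w [-0.0115 -0.0086] z [0.0575 0.115 ]
green [326. 166.] 35 s [-0.1266 -0.1212 -0.1144] w [0.0076 0.0102] z [0.0572 0.1128]
green [319. 190.] 210 s [-0.1484 -0.136  -0.1287] w [-0.0045  0.0044] z [0.13   0.1693]
yellow [299.   2.] 64 s [0.0443 0.0479 0.0502] w [-0.0253 -0.0129] z [0.1467 0.1537]
yellow [300.  97.] 75 s [-0.043  -0.0384 -0.0322] w [-0.0254 -0.0134] z [0.1277 0.1359]
yellow [318. 164.] 130 s [-0.1206 -0.1123 -0.1055] w [-0.0059  0.0049] z [0.1177 0.1371]
yellow [256. 270.] 175 s [-0.1131 -0.1046 -0.1005] w [-0.0179 -0.0168] z [0.3983 0.4075]
yellow [382. 269.] 147 s [-0.1135 -0.1039 -0.1005] w [0.0168 0.0179] z [0.3991 0.4075]
yellow [354. 314.] 2371 s [-0.1141 -0.1133 -0.1125] w [-0.0289  0.0292] z [0.4099 0.4162]
[ 0.56765657 -0.15208486  0.31532411] [-0.0019  0.7714  0.6363  0.0045]
```

View pics/w7.png

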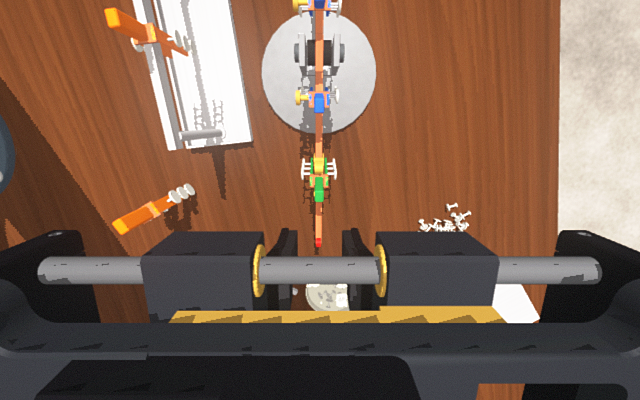

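The wrist view shows the green jig home in its saddle around (319,180), tilted with the bar. Its tab top is at z 0.169, as expected, and the bar tilt is 0.20. Now the orange jig.

Call:
{"api": "drive_tool", "payload": {"dp": [[0,0,0],[20,-22,0],[55,-60,0],[95,-103,0],[130,-140,0],[148,-160,0],[152.4,-164.4,0],[152.4,-164.4,20],[152.4,-164.4,20],[152.4,-164.4,20]], "roll": [0,-1,-2,-3,-4,-5,-6.4,-6.4,-6.4,-6.4], "fingers": [0.5,0.5,0.5,0.5,0.5,0.5,0.5,0.5,0.5,0.5]}}

```text
time: 13.65
tcp_pos: [0.4361, 0.0283, 0.2963]
orientation: [-0.002, 0.735, 0.678, 0.005]
force: [0.0, -0.2, 0.5]
grip_width: 0.0435
```

```bash
python3 look.py w8 | grep -v "^red"
python3 - <<'E'
from h import *
o=telemetry.get_obs();c=cam("wrist",o);im=cv2.imread("pics/w8.png");d=np.load("w8.npy")
vv,uu=np.mgrid[0:400,0:640];P=pts(c,np.c_[uu.ravel(),vv.ravel()],d.ravel())
m=(P[:,2]>.205)&(P[:,2]<.222)&(abs(P[:,0]-.435)<.02)&(abs(P[:,1]-.029)<.03);Q=P[m]
print("tab top",len(Q),Q.mean(0),np.percentile(Q,[3,97],axis=0))
E
```

```text
13.65 [0.4361 0.0283 0.2963] [-0.0016  0.7349  0.6782  0.0046] [ 0.02 -0.22  0.51] 0.01
x [0.0801 0.9967 0.0089] y [ 0.9968 -0.0802  0.0038] z [ 0.0045  0.0086 -1.    ]
yellow [538.9  45.3] [527  37  21  18 198] [0.6271 0.1449 0.1919] [0.6211 0.1376 0.1828] [0.6356 0.1529 0.1972]
yellow [522.6  80.7] [513  67  18  30 306] [0.6222 0.1192 0.1828] [0.615  0.106  0.1761] [0.629  0.1303 0.1903]
yellow [459.1 173.3] [455 167  12  12  75] [0.5846 0.0351 0.1515] [0.5783 0.0304 0.1474] [0.5934 0.0418 0.1559]
yellow [223.9 269.7] [221 246   9  50 150] [0.4128 0.0615 0.3859] [0.4118 0.0542 0.3802] [0.4138 0.0665 0.3891]
yellow [415.1 272.5] [408 246  11  50 166] [0.4646 0.0566 0.3863] [0.4633 0.0481 0.3802] [0.4655 0.062  0.3892]
yellow [386.3 314.4] [ 208  306  327   17 2946] [0.455  0.0498 0.394 ] [0.4082 0.0455 0.3891] [0.4929 0.0546 0.3984]
orange [545.6  16.8] [538   0  16  32  60] [0.6348 0.1671 0.1853] [0.6312 0.1573 0.1823] [0.6383 0.1785 0.1884]
orange [534.8  22.3] [529   8  12  29  43] [0.6273 0.164  0.184 ] [0.6249 0.1542 0.1797] [0.6295 0.1738 0.1868]
orange [505.1 114. ] [494  99  24  47 133] [0.6168 0.093  0.17  ] [0.6097 0.0637 0.1629] [0.6239 0.1053 0.1763]
orange [317.2 198.8] [312 189  11  25 163] [0.4351 0.0321 0.1995] [0.4292 0.0221 0.1681] [0.4398 0.0353 0.2144]
tab top 197 [0.43520269 0.02891806 0.21271539] [[0.43050662 0.0215642  0.20819091]
 [0.43995769 0.03495066 0.21458079]]
```

Call:
{"api": "drive_tool", "payload": {"dp": [[0,-1,30],[-0.5,-1.3,65],[-0.8,-1.3,95],[-0.8,-1.3,108],[-0.8,-1.3,111],[-0.8,-1.3,111],[-0.8,-1.3,111],[-0.8,-1.3,111],[-0.8,-1.3,111],[-0.8,-1.3,111],[-0.8,-1.3,111],[-0.8,-1.3,111]], "roll": [0,0,0,0,0,0,0,0,0,0,0,0], "fingers": [0.5,0.5,0.5,0.5,0.5,0.5,1,1,1,1,1,1], "grip_force": 40}}

```text
time: 15.2
tcp_pos: [0.4352, 0.0287, 0.1857]
orientation: [-0.001, 0.735, 0.678, 0.005]
force: [-1.6, -0.8, 3.2]
grip_width: 0.0095
```

Call:
{"api": "drive_tool", "payload": {"dp": [[0,0,0],[0,0,-5],[0,0,-20],[0,0,-50],[0,0,-90],[0,0,-130],[0,0,-150],[0,0,-150],[0,0,-150],[0,0,-150]], "roll": [0,0,0,0,0,0,0,0,0,0], "fingers": [1,1,1,1,1,1,1,1,1,1]}}

```text
time: 16.45
tcp_pos: [0.4336, 0.0276, 0.3342]
orientation: [-0.003, 0.735, 0.678, 0.004]
force: [1.2, -0.6, -3.5]
grip_width: 0.0094
```

```bash
python3 look.py w9 | grep -v "^red"
```

```text
16.45 [0.4336 0.0276 0.3342] [-0.0028  0.7349  0.6782  0.0037] [ 1.22 -0.6  -3.55] 0.007
x [0.0801 0.9967 0.0093] y [ 9.968e-01 -8.020e-02  9.000e-04] z [ 0.0016  0.0092 -1.    ]
yellow [513.4  54.4] [503  47  18  16 162] [0.627  0.1448 0.1919] [0.6213 0.1375 0.1826] [0.6336 0.153  0.1972]
yellow [500.5  85.1] [492  73  16  26 248] [0.622  0.119  0.1829] [0.6148 0.1063 0.1762] [0.6289 0.1303 0.1902]
yellow [447.  167.5] [443 162  11  11  64] [0.5844 0.0348 0.1516] [0.5794 0.03   0.1465] [0.5937 0.0413 0.1557]
orange [512.4  27. ] [504   6  17  43  53] [0.6284 0.1698 0.1847] [0.6226 0.1526 0.1807] [0.6322 0.1862 0.1886]
orange [485.  114.3] [471 100  31  46 107] [0.6145 0.0907 0.1688] [0.6056 0.06   0.1605] [0.6227 0.1062 0.1764]
orange [306.9 211.9] [304 200   6  23  89] [0.4249 0.0333 0.2824] [0.4234 0.0293 0.2482] [0.4262 0.034  0.308 ]
orange [330.8 212.6] [329 200   6  23  83] [0.4428 0.0314 0.2827] [0.4415 0.0252 0.2478] [0.4444 0.0325 0.3076]
orange [319.3 242. ] [310 227  19  30 505] [0.4343 0.0336 0.3429] [0.4295 0.0316 0.3178] [0.4391 0.0372 0.3623]
```

Run:
```python
from h import *
o=telemetry.get_obs();c=cam("wrist",o);im=cv2.imread("pics/w9.png");d=np.load("w9.npy")
piv=np.array([.594,-.0184]);u=np.array([.1923,.9813]);n=np.array([u[1],-u[0]])
vv,uu=np.mgrid[0:400,0:640];P=pts(c,np.c_[uu.ravel(),vv.ravel()],d.ravel())
S=(P[:,:2]-piv)@u;W=(P[:,:2]-piv)@n;t=.203
# bar frame
sb=S*np.cos(t)+(P[:,2]-.150)*np.sin(t);zb=-S*np.sin(t)+(P[:,2]-.150)*np.cos(t)
for a in np.arange(.115,.19,.003):
    m=(sb>=a)&(sb<a+.003)&(abs(W)<.02)&(abs(zb)<.03)
    if m.sum()>1: print(a.round(3),m.sum(),"zb",np.median(zb[m]).round(4),zb[m].max().round(4),"w",np.percentile(W[m],[3,97]).round(4))
```

```text
0.115 48 zb -0.0049 -0.0016 w [-0.0032  0.0052]
0.118 46 zb -0.0054 -0.002 w [-0.003   0.0043]
0.121 51 zb -0.0044 -0.0024 w [-0.0031  0.0046]
0.124 44 zb -0.0038 0.0012 w [-0.0035  0.0051]
0.127 69 zb -0.0012 0.0065 w [-0.005   0.0062]
0.13 83 zb 0.0014 0.0118 w [-0.005   0.0059]
0.133 88 zb 0.0043 0.0127 w [-0.005   0.0055]
0.136 84 zb 0.0067 0.013 w [-0.0038  0.0055]
0.139 83 zb 0.0051 0.0116 w [-0.0038  0.0058]
0.142 64 zb -0.0012 0.0014 w [-0.0035  0.0058]
0.145 65 zb -0.0012 0.0013 w [-0.0036  0.0059]
0.148 64 zb -0.0014 0.0013 w [-0.003   0.0057]
0.151 65 zb -0.0015 0.0013 w [-0.0034  0.0063]
0.154 67 zb -0.0013 0.0012 w [-0.0038  0.0055]
0.157 68 zb -0.0012 0.0018 w [-0.0035  0.0063]
0.16 73 zb -0.0005 0.0104 w [-0.0038  0.0059]
0.163 92 zb 0.0061 0.0121 w [-0.0037  0.0057]
0.166 107 zb 0.006 0.0136 w [-0.0039  0.0056]
0.169 94 zb 0.0038 0.0129 w [-0.0049  0.0054]
0.172 103 zb 0.0 0.0117 w [-0.0049  0.006 ]
0.175 73 zb -0.0017 0.0015 w [-0.005   0.0066]
0.178 61 zb -0.0048 -0.0012 w [-0.003   0.0045]
0.181 64 zb -0.0049 -0.0016 w [-0.0028  0.005 ]
0.184 63 zb -0.0053 -0.0019 w [-0.0027  0.0048]
0.187 66 zb -0.0052 -0.002 w [-0.0028  0.0046]
```

Call:
{"api": "drive_tool", "payload": {"dp": [[15,24,0],[35,56,0],[57,91,0],[80,128,0],[98,157,0],[109,175,5],[113.2,181.2,20],[113.2,181.2,35],[113.2,181.2,40],[113.2,181.2,40],[113.2,181.2,40]], "roll": [0,1,2,3,4,5,6.5,6.5,6.5,6.5,6.5], "fingers": [1,1,1,1,1,1,1,1,1,1,1]}}

```text
time: 17.88
tcp_pos: [0.6236, 0.1259, 0.2965]
orientation: [-0.002, 0.772, 0.635, 0.004]
force: [-0.2, 0.3, -2.1]
grip_width: 0.0098
```

```bash
python3 look.py w10 | head -2; python3 jig.py w10 orange 1
```

```text
17.875 [0.6236 0.1259 0.2965] [-0.0025  0.7723  0.6353  0.0042] [-0.25  0.35 -2.11] 0.008
x [0.1928 0.9812 0.0096] y [ 0.9812 -0.1928  0.0015] z [ 0.0033  0.0091 -1.    ]
tcp s,w 0.1474 0.0014
orange [386.  76.] 73 s [0.2172 0.2172 0.2346] w [-0.0011  0.005 ] z [0.1881 0.4597]
orange [307. 210.] 97 s [0.1506 0.1526 0.1531] w [-0.0093 -0.0064] z [0.2071 0.269 ]
orange [331. 210.] 108 s [0.1455 0.1526 0.153 ] w [0.0094 0.0121] z [0.2068 0.2702]
orange [319. 241.] 498 s [0.1524 0.1536 0.1794] w [-0.003   0.0064] z [0.2832 0.3797]
yellow [319. 177.] 216 s [0.1597 0.1701 0.1777] w [-0.0042  0.0072] z [0.17   0.1968]
yellow [319. 202.] 212 s [0.1359 0.1426 0.153 ] w [-0.0034  0.0064] z [0.1775 0.1889]
yellow [318. 216.] 45 s [0.127  0.1304 0.1432] w [-0.0045  0.0063] z [0.1763 0.2229]
yellow [286. 271.] 165 s [0.171  0.1784 0.183 ] w [-0.0079 -0.007 ] z [0.3811 0.3889]
yellow [352. 255.] 61 s [0.1801 0.1821 0.183 ] w [0.0104 0.0112] z [0.3802 0.3868]
yellow [353. 281.] 88 s [0.1704 0.1763 0.1799] w [0.0104 0.0113] z [0.3854 0.3888]
yellow [317. 315.] 2742 s [0.1695 0.1703 0.1711] w [-0.0286  0.029 ] z [0.391  0.3976]
```

View pics/w10.png

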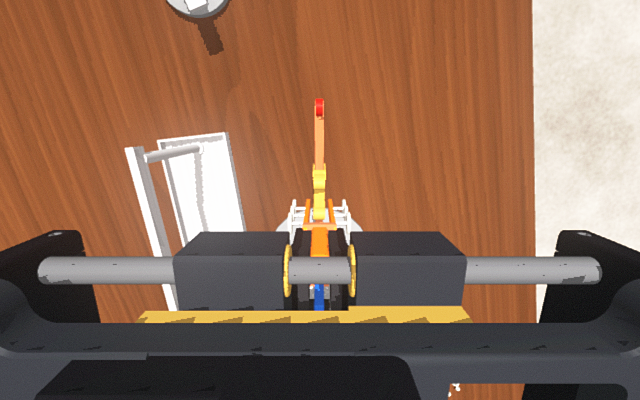

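The orange jig is lined up with the bar: centre s=0.146, lateral offset 1.5 mm for both jig and saddle. The left saddle is at rows 165–218. I'll lower it in stages and let x follow the arc.

Call:
{"api": "drive_tool", "payload": {"dp": [[0,0,25],[0,0,55],[0,0,76],[0,0,85],[0,0,89],[0,0,92],[0,0,95],[0,0,98],[0.3,0,101],[0.6,0,104],[0.6,0,104],[0.6,0,104]], "roll": [0,0,0,0,0,0,0,0,0,0,0,0], "fingers": [1,1,1,1,1,1,1,1,1,1,1,1]}}

```text
time: 19.42
tcp_pos: [0.6241, 0.1275, 0.1926]
orientation: [-0.002, 0.772, 0.635, 0.004]
force: [-0.7, 1.2, -1.7]
grip_width: 0.0098
```

```bash
python3 tilt.py e|grep -v "^top \["; python3 look.py w11 >/dev/null; python3 jig.py w11 orange 1|head -8
```

```text
tilt 0.1427 mean 0.1543
top copper fit [0.1425 0.1476] 196 -0.235 0.233
scene []
scene copper fit [0.1385 0.1405] 944 -0.233 0.235
19.525 [ 0.09 -0.07 -2.28] [0.6241 0.1275 0.1927]
tcp s,w 0.1489 0.0015
orange [409.  81.] 81 s [0.2187 0.2187 0.2348] w [-0.0022  0.0056] z [0.1788 0.3557]
orange [306. 212.] 103 s [0.1445 0.1542 0.1547] w [-0.0092 -0.0064] z [0.1069 0.166 ]
orange [332. 212.] 115 s [0.1435 0.1541 0.1546] w [0.0094 0.0123] z [0.1044 0.1655]
orange [319. 241.] 496 s [0.1539 0.1551 0.181 ] w [-0.0029  0.0065] z [0.1793 0.2756]
yellow [319. 203.] 482 s [0.1607 0.1717 0.1778] w [-0.0044  0.0073] z [0.153  0.1862]
yellow [286. 271.] 161 s [0.1727 0.1806 0.1849] w [-0.0078 -0.0068] z [0.277 0.285]
yellow [352. 251.] 31 s [0.1826 0.1842 0.185 ] w [0.0105 0.0114] z [0.2766 0.2805]
```

Call:
{"api": "drive_tool", "payload": {"dp": [[0.3,0,3],[0.7,0,6],[1,0,9],[1.3,0,12],[1.6,0,15],[2,0,18],[2,0,21],[2,0,24],[2,0,24],[2,0,24],[2,0,24]], "roll": [0,0,0,0,0,0,0,0,0,0,0], "fingers": [1,1,1,1,1,1,1,1,1,1,1]}}

```text
time: 20.95
tcp_pos: [0.6246, 0.1296, 0.1689]
orientation: [-0.002, 0.772, 0.635, 0.004]
force: [-0.2, -0.9, -0.1]
grip_width: 0.0096
```

Call:
{"api": "drive_tool", "payload": {"dp": [[0,0,0],[0,0,0]], "roll": [0,0], "fingers": [1,1]}}

```text
time: 21.2
tcp_pos: [0.6245, 0.1296, 0.1689]
orientation: [-0.002, 0.772, 0.635, 0.004]
force: [-0.7, -0.2, -0.4]
grip_width: 0.0098
```

```bash
python3 tilt.py f|grep -v "^top \["; python3 look.py w12 >/dev/null; python3 jig.py w12 orange 1|head -6
```

```text
tilt -0.012 mean 0.1546
top copper fit [-0.0161  0.1473] 179 -0.231 0.234
scene []
scene copper fit [-0.0159  0.1407] 1002 -0.234 0.235
21.3 [-1.3  -1.53 -0.69] [0.6246 0.1296 0.1689]
tcp s,w 0.1511 0.0015
orange [357.  84.] 79 s [0.175  0.2209 0.2209] w [0.0018 0.006 ] z [0.1244 0.3319]
orange [493.  79.] 31 s [0.2209 0.2209 0.2209] w [0.0018 0.0018] z [0.3319 0.3319]
orange [306. 213.] 104 s [0.1468 0.1562 0.1567] w [-0.0093 -0.0063] z [0.0818 0.1421]
orange [332. 212.] 115 s [0.1454 0.1562 0.1566] w [0.0095 0.0124] z [0.08   0.1417]
orange [319. 241.] 496 s [0.1561 0.1573 0.1833] w [-0.0029  0.0065] z [0.1553 0.2522]
```

Call:
{"api": "drive_tool", "payload": {"dp": [[0,0,2],[0,0,4],[0,0,6],[0,0,6],[0,0,6],[0,0,6],[0,0,6],[0,0,6],[0,0,-15],[0,0,-45],[0,0,-80],[0,0,-80]], "roll": [0,0,0,0,0,0,0,0,0,0,0,0], "fingers": [1,1,1,1,1,0.8,0.75,0.7,0.7,0.7,0.7,0.7]}}

```text
time: 22.85
tcp_pos: [0.6265, 0.1292, 0.2524]
orientation: [-0.0, 0.772, 0.635, 0.007]
force: [1.2, -0.3, 0.4]
grip_width: 0.0263
```

Call:
{"api": "drive_tool", "payload": {"dp": [[0,0,0],[0,0,0],[0,0,0],[0,0,0],[0,0,0],[0,0,0],[0,0,0],[0,0,0]], "roll": [0,0,0,0,0,0,0,0], "fingers": [0.7,0.7,0.7,0.7,0.7,0.7,0.7,0.7]}}

```text
time: 23.85
tcp_pos: [0.6265, 0.1292, 0.2524]
orientation: [-0.0, 0.772, 0.635, 0.007]
force: [0.3, 0.2, 0.4]
grip_width: 0.0259
```

```bash
python3 tilt.py g|grep -v "^top \["; python3 look.py w13 |head -2; python3 jig.py w13 orange 1|head -8
```

```text
tilt -0.0752 mean 0.1533
top copper fit [-0.0753  0.1472] 172 -0.233 0.23
scene []
scene copper fit [-0.0716  0.1426] 820 -0.233 0.235
23.95 [-0.3   0.47 -0.41] [0.6265 0.1292 0.2524]
23.95 [0.6265 0.1292 0.2524] [-0.      0.7722  0.6354  0.0074] [-0.3   0.47 -0.41] 0.001
x [0.1924 0.9812 0.0114] y [ 0.9812 -0.1926  0.0093] z [ 0.0113  0.0094 -0.9999]
tcp s,w 0.1511 0.0035
orange [387.  84.] 103 s [0.2094 0.2205 0.2345] w [0.0025 0.0055] z [0.1293 0.4155]
orange [322. 185.] 35 s [0.1439 0.1538 0.1656] w [-0.0015  0.0123] z [0.0716 0.148 ]
orange [316. 203.] 132 s [0.1353 0.1584 0.1604] w [-0.0041  0.0065] z [0.1447 0.1874]
yellow [316. 178.] 173 s [0.1642 0.1728 0.1777] w [-0.0041  0.0073] z [0.1342 0.1511]
yellow [325. 200.] 53 s [0.1443 0.1505 0.1571] w [0.0091 0.012 ] z [0.1422 0.1445]
yellow [306. 200.] 48 s [0.1447 0.1505 0.1563] w [-0.009 -0.006] z [0.1424 0.1442]
yellow [316. 209.] 166 s [0.1485 0.1542 0.1599] w [-0.0024  0.0057] z [0.1855 0.1886]
```

View pics/w13.png

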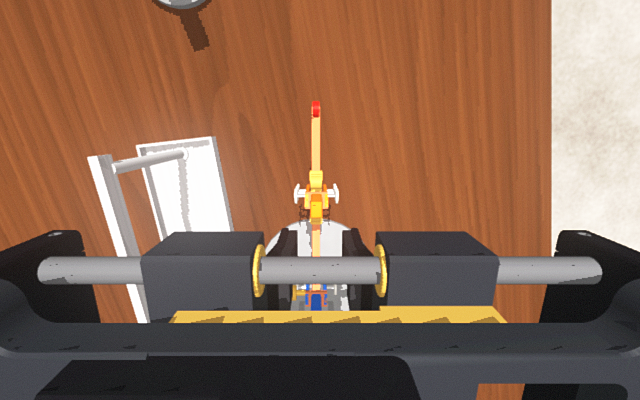

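The wrist view shows the orange jig home: crown at (316,200), tab top at z 0.187 against 0.1866 expected. The bar rests at -0.075. The load has to move about 37 mm inward, so I'll grip it again.

Call:
{"api": "drive_tool", "payload": {"dp": [[0.2,-1,25],[0.4,-2,55],[0.4,-3,78],[0.4,-3.2,88],[0.4,-3.2,92],[0.4,-3.2,92],[0.4,-3.2,92],[0.4,-3.2,92],[0.4,-3.2,92]], "roll": [0,0,0,0,0,0,0,0,0], "fingers": [0.7,0.7,0.7,0.7,0.7,0.7,0.7,0.7,0.7], "grip_force": 15}}

```text
time: 25.12
tcp_pos: [0.6247, 0.131, 0.1608]
orientation: [0.0, 0.772, 0.635, 0.008]
force: [0.1, -0.0, 0.3]
grip_width: 0.026
```

```bash
python3 look.py w14 |head -2; python3 jig.py w14 orange 1|head -6
```

```text
25.125 [0.6247 0.131  0.1608] [2.000e-04 7.721e-01 6.354e-01 7.600e-03] [ 0.11 -0.    0.35] 0.004
x [0.1924 0.9813 0.0115] y [ 0.9812 -0.1925  0.01  ] z [ 0.0121  0.0094 -0.9999]
tcp s,w 0.1525 0.0013
orange [345. 110.] 58 s [0.1751 0.222  0.235 ] w [-0.0021  0.0059] z [0.116  0.3238]
orange [302. 213.] 90 s [0.1437 0.1536 0.1595] w [-0.0092 -0.0042] z [0.0731 0.1415]
orange [330. 216.] 92 s [0.1419 0.1529 0.158 ] w [0.0094 0.0124] z [0.0727 0.1387]
orange [319. 239.] 369 s [0.157  0.1591 0.1606] w [-0.003   0.0062] z [0.1452 0.1848]
yellow [319. 208.] 382 s [0.1582 0.1727 0.1775] w [-0.0043  0.0068] z [0.1241 0.1507]
```

Call:
{"api": "drive_tool", "payload": {"dp": [[0,0,0],[0,0,0],[0,0,0],[0,0,0],[0,0,0]], "roll": [0,0,0,0,0], "fingers": [0.85,1,1,1,1], "grip_force": 15}}

```text
time: 25.8
tcp_pos: [0.6246, 0.131, 0.1607]
orientation: [0.0, 0.772, 0.635, 0.008]
force: [0.1, 0.7, -0.1]
grip_width: 0.0097
```

Call:
{"api": "drive_tool", "payload": {"dp": [[-3,0,-0.5],[-7,0,-1.5],[-11,0,-2.5],[-15,0,-3.5],[-19,0,-4.5],[-23,0,-5.5],[-27,0,-6.5],[-31,0,-7.5],[-35,0,-8.5],[-37,0,-9.5],[-37,0,-9.5],[-37,0,-9.5]], "roll": [0,0,0,0,0,0,0,0,0,0,0,0], "fingers": [1,1,1,1,1,1,1,1,1,1,1,1]}}

```text
time: 27.3
tcp_pos: [0.6173, 0.0942, 0.1697]
orientation: [0.0, 0.772, 0.635, 0.007]
force: [0.3, -0.6, -0.2]
grip_width: 0.0096
```

```bash
python3 tilt.py h|grep -v "^top \["; python3 look.py w15 |head -2; python3 jig.py w15 orange 1|head -8
```

```text
top copper fit [-0.0212  0.147 ] 152 -0.234 0.202
scene []
scene copper fit [-0.0192  0.141 ] 1001 -0.235 0.235
27.4 [-0.03 -0.25  0.05] [0.6173 0.0943 0.1697]
27.4 [0.6173 0.0943 0.1697] [4.000e-04 7.721e-01 6.355e-01 7.200e-03] [-0.03 -0.25  0.05] 0.001
x [0.1921 0.9813 0.0106] y [ 0.9813 -0.1922  0.0097] z [ 0.0116  0.0085 -0.9999]
tcp s,w 0.115 0.0012
orange [325. 155.] 69 s [0.1389 0.169  0.1888] w [0.0052 0.007 ] z [0.1258 0.1446]
orange [308. 211.] 105 s [0.1117 0.1168 0.1413] w [-0.0088 -0.0025] z [0.0801 0.1512]
orange [331. 214.] 94 s [0.1081 0.1159 0.1355] w [0.0073 0.0127] z [0.0802 0.1501]
orange [319. 241.] 434 s [0.1194 0.1217 0.1471] w [-0.0034  0.0061] z [0.1541 0.2529]
orange [318. 303.] 115 s [0.055  0.0605 0.0679] w [-0.0022  0.0043] z [0.1452 0.1474]
yellow [319. 205.] 460 s [0.1285 0.1361 0.1411] w [-0.0043  0.0066] z [0.1455 0.1607]
yellow [353. 262.] 91 s [0.1452 0.1482 0.1508] w [0.0095 0.0104] z [0.254  0.2619]
```

Tilt is -0.02 as planned while gripped. Now release, rise and let it settle.

Call:
{"api": "drive_tool", "payload": {"dp": [[0,0,0],[0,0,0],[0,0,0],[0,0,0],[0,0,-15],[0,0,-45],[0,0,-80],[0,0,-80],[0,0,-80],[0,0,-80],[0,0,-80],[0,0,-80]], "roll": [0,0,0,0,0,0,0,0,0,0,0,0], "fingers": [0.9,0.8,0.7,0.7,0.7,0.7,0.7,0.7,0.7,0.7,0.7,0.7]}}

```text
time: 28.95
tcp_pos: [0.6161, 0.0936, 0.2489]
orientation: [-0.0, 0.772, 0.635, 0.007]
force: [0.5, 0.7, -0.3]
grip_width: 0.0262
```

```bash
python3 tilt.py i; python3 look.py w16 |head -2; python3 jig.py w16 orange 1|head -8
```

```text
top [array([ 0.5486, -0.2449,  0.1529, -0.2312])]
top copper fit [0.0059 0.1474] 167 -0.233 0.216
scene []
scene copper fit [0.0055 0.1422] 847 -0.235 0.235
29.05 [ 0.55  0.05 -0.3 ] [0.6163 0.0936 0.2493]
29.05 [0.6163 0.0936 0.2493] [2.000e-04 7.721e-01 6.355e-01 7.000e-03] [ 0.55  0.05 -0.3 ] 0.004
x [0.1922 0.9813 0.0105] y [ 0.9813 -0.1923  0.0091] z [ 0.0109  0.0086 -0.9999]
tcp s,w 0.1142 0.0004
orange [361.  79.] 88 s [0.1401 0.1838 0.2285] w [-0.0034  0.0057] z [0.1288 0.4125]
orange [310. 188.] 40 s [0.108  0.1187 0.119 ] w [-0.0091 -0.0063] z [0.0806 0.1421]
orange [328. 189.] 48 s [0.1078 0.1185 0.1197] w [0.0094 0.0123] z [0.0808 0.1432]
orange [319. 207.] 186 s [0.1063 0.1194 0.1199] w [-0.0032  0.0062] z [0.1571 0.1985]
yellow [318.  76.] 40 s [0.2093 0.2227 0.2261] w [-0.0012  0.0031] z [0.1466 0.2084]
yellow [319. 181.] 207 s [0.127  0.1364 0.1416] w [-0.0042  0.0066] z [0.1478 0.1638]
yellow [309. 205.] 50 s [0.1068 0.1129 0.1185] w [-0.0088 -0.006 ] z [0.1533 0.1561]
```

Call:
{"api": "drive_tool", "payload": {"dp": [[0,0,-30],[0,0,-60],[0,0,-90],[0,0,-90],[0,0,-90],[0,0,-90],[0,0,-90],[0,0,-90],[0,0,-90],[0,0,-90],[0,0,-90],[0,0,-90]], "roll": [0,0,0,0,0,0,0,0,0,0,0,0], "fingers": [0.7,0.7,0.7,0.7,0.7,0.7,0.7,0.7,0.7,0.7,0.7,0.7]}}

```text
time: 30.6
tcp_pos: [0.6153, 0.0928, 0.3395]
orientation: [0.0, 0.772, 0.636, 0.007]
force: [0.8, -1.1, 0.1]
grip_width: 0.0262
```

```bash
python3 tilt.py j; python3 tilt.py k
python3 - <<'E'
from h import *
im=cv2.imread("pics/scene_k.png");c=cam("scene");d=np.load("scene_k.npy")
piv=np.array([.594,-.0184]);u=np.array([.1923,.9813]);n=np.array([u[1],-u[0]])
for cc in("green","orange","yellow"):
  for ce,s,p in blobs(im,cc,8):
    P=pts(c,p,d[p[:,1],p[:,0]]);S=(P[:,:2]-piv)@u;W=(P[:,:2]-piv)@n
    m=(abs(W)<.03)&(abs(S)<.24)&(P[:,2]>.05)
    if m.sum()>7: print(cc,ce.round(),m.sum(),"s",np.percentile(S[m],[2,50,98]).round(4),"w",np.percentile(W[m],[2,98]).round(4),"z",np.percentile(P[m,2],[2,98]).round(4))
cv2.imwrite("pics/fin.png",cv2.resize(im[130:300,180:480],None,fx=2.6,fy=2.6))
E
```

```text
top [array([0.639 , 0.2087, 0.1526, 0.2319]), array([ 0.5492, -0.2454,  0.151 , -0.2314])]
tilt 0.0035 mean 0.1518
top copper fit [0.0047 0.1474] 193 -0.235 0.233
scene []
scene copper fit [0.006  0.1424] 807 -0.233 0.234
30.7 [ 0.34 -0.08  0.39] [0.6153 0.0928 0.3394]
top [array([0.6384, 0.2082, 0.1537, 0.2309]), array([ 0.5493, -0.2448,  0.1518, -0.2309])]
tilt 0.0041 mean 0.1527
top copper fit [0.0035 0.1473] 192 -0.234 0.232
scene []
scene copper fit [0.0051 0.1416] 904 -0.234 0.235
30.8 [ 0.33  0.18 -0.14] [0.6153 0.0928 0.3394]
green [263. 200.] 109 s [-0.1423 -0.1359 -0.1298] w [-0.0014  0.0086] z [0.1571 0.1972]
green [266. 219.] 56 s [-0.1419 -0.1346 -0.1306] w [-0.0093  0.0139] z [0.0824 0.1524]
orange [384. 209.] 37 s [0.1078 0.1113 0.1141] w [0.0051 0.008 ] z [0.1616 0.1944]
orange [383. 223.] 19 s [0.108  0.1117 0.1161] w [0.0123 0.0154] z [0.1357 0.1486]
yellow [376. 216.] 12 s [0.0923 0.0962 0.0995] w [0.004  0.0081] z [0.1494 0.1616]
yellow [392. 216.] 9 s [0.1267 0.1288 0.1323] w [0.0059 0.009 ] z [0.156  0.1634]
```

View pics/fin.png

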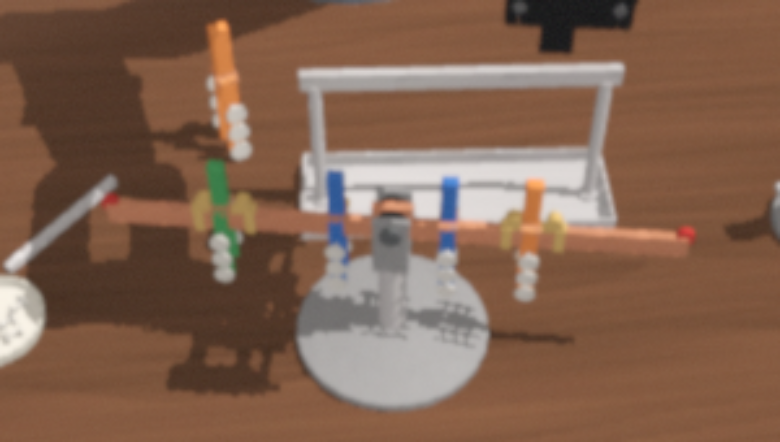

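The final view shows the green jig (215,215) and the orange jig (533,230), each between its saddle's pins. Bar tilt reads about 0.004–0.006 rad and is steady, with the robot clear. I'm handing in.

```bash
python3 -c "
from cell import order;print(order.sign_off())"
```

```text
the job is handed in; nothing more can be done
None
```

Both jigs hang in their saddles and the bar rests level to within one degree. I handed the job in at about 31 s; no verdict is reported.

- **Green jig:** it went into the right saddle first. I let its weight down until the tool force had turned slightly positive, then let go. The bar settled at about +0.20 rad.
- **Orange jig:** it went into the left saddle the same way, and the bar settled at about -0.075 rad. I then gripped it again and slid it about 37 mm inward with its saddle.
- **Last checks:** the final bar tilt read +0.004 to +0.006 rad in the top and scene cameras, steady between readings (limit 0.0175). Both tab tops stood at the height expected of a seated jig. The orange crown sits about 2.5 mm off its saddle's middle (limit 7 mm), and the gripper was well clear of everything.
- **What disagreed:** the green jig seems to have slipped about 10 mm down in the fingers at first lift, probably because I lifted before they had fully closed. It was still placed correctly. Tool force readings drifted by about ±0.5 to 1 N, so I used the bar's tilt as the main measure of load. Largest tilt measured was about 0.205 rad; the bar between readings, the contact force on the bar and the bystanders' positions were not checked separately.

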